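# Stack the cigar boxes in their carriers and lock them with the cranked bars

### The arm

A 6-joint arm with a two-finger parallel gripper is mounted at the origin on the work surface. World frame = base frame: x ahead of the robot, y to its left, z up, the work surface at z = 0. Lengths are in m, angles in degrees, forces in N, time in s.
With the tool pointing down it reaches from about 0.4 to 0.825 m from the base axis. Payload 7 kg.
Tool frame: the origin (TCP) lies at the very end of the fingers, on their centre line; the grasp point (between the pads) lies 19 mm behind it; z points along the fingers, y is the line along which they close (so a half turn about z gives the same grasp; the last joint's range is limited). The gripper opens to 88 mm and grips with 3 to 60 N. Pads are 19 mm wide; open, the fingers measure 130 mm over their backs; the gripper's body (78 mm by 193 mm) begins 47 mm behind the grasp point.
Start: joints at [79.819, 20.546, 0.682, 0, -70.136, -16.507], TCP at [0.303, 0.603, 0.188] pointing down, gripper open.
Joint ranges: [-176.03, 176.03], [-82.01, 121.73], [-58.28, 71.71], [-173.87, 95.51], [-174.79, -0.11], [-173.66, 173.66]. Speed limits (degrees/s): [136.94, 136.94, 172.46, 180, 180, 180].

### API

Orientations are given as [roll, pitch, yaw] about the fixed x, y, z axes, in that order (R = Rz(yaw) Ry(pitch) Rx(roll)).
In Python, from plant import get_state, imaging, r, finder gives the robot as it stands.
- The arm moves only by the shell command python3 -m handwheel 'ROWS' [FORCE]. ROWS is JSON, a list of rows, each a list of 5 numbers: the closure, from 0 (fully open) to 1 (shut), then the shift along the world's x, y, z in cm, then the turn about the world's z in degrees. A call has 1 to 8 rows; each row is the pose to reach, as a shift and turn from the pose commanded when the call began; what a row does not reach only later rows make up. A row lasts 1/8 s, in which the tool goes at most 62.5 mm and 10.7 degrees, less where a joint would pass 70% of its speed; a pose out of reach is approached as far as the arm can. A call with a gripper value outside its range is refused whole. The fingers move at their own pace and stop on an object; FORCE is the grip in N (left out, the last holds). Time passes only in rows, so rows that repeat a pose let the fingers close. It gives the time, the measured TCP pose, the force, the opening and the grip force at its end, in the units of the state.
- get_state(): the state, without advancing time (a new reading comes with each control period).
- imaging.capture(name): name is "scene" or "side" or "wrist"; returns (picture, depth): 420x560x3 uint8, red, green, blue; 420x560 float32, m along the optical axis (not along the pixel's ray), 0 where there is no reading.
- imaging.get_calibration(name): a dict with "fx", "fy", "cx", "cy" (pixels), "rvec" (rotation vector, rad) and "tvec" (3), from world to camera coordinates, as OpenCV has them; the wrist camera has in their place "hand_eye" (4x4, takes a point from camera to tool coordinates, whose origin is the TCP and whose axes are the flange's). Camera axes: x right, y down, z forward; pixel columns grow to the right and rows downward; lengths in m; the calibration is good to about 2 mm. A picture is of the moment at which its call begins: read the wrist's pose just before it. get_calibration takes no time and is no camera call.
- r.close_job(): hands the job in; it is judged then, once.
Trained networks look in the newest picture that a camera, given by its name, has taken for a name from the list of things; names that differ only in an ending like _2 or _b are one class to them, and where a whole thing is asked for, a point or a joint stands for the part that bears it (a point fixed in the world has none). Each returns a list of dicts, best first, with "p" (0 to 1); they miss things now and then, are a little off and sometimes report something else, mostly with a low value. They report only what shows in the picture. A call takes as long as a camera call. They do not tell look-alikes from the thing itself.
- finder.cut_out(camera, query): "region" (420x560 bool, what is visible of it) and "pixel" ([column, row] in pixels, amid what is visible of it).
The state is a dict: "time_s": time; "joints": joint angles; "qd": joint speeds; "joint_torque": joint torques, N m; "tcp_pos": TCP position; "eef_rot": TCP orientation; "contact_force": force on the tool from outside, world axes, zero at the start; "moment": the same for the moment, N m; "gripper_width": finger opening in m; "gripper_force": force on a finger pad.
Only numpy, scipy, OpenCV 4.12 (cv2) and the standard library are available. Lean on these libraries where they do the work, as an engineer would, in place of code of your own. Each camera call takes 0.05 s, during which the arm holds its last target. There are 200 camera calls.

### The job

First stack every pale box on the marked place of the pale carrier and every dark box on that of the dark carrier, one squarely on top of another, lying flat and lengthwise between the two posts. Once all the boxes are stacked, lay across the top of each carrier the cranked bar whose bend suits its posts, turned so that both ends lie fully down in the two notches and the black grip is upright over the middle of the column. Leave the other things on the bench where they are.

Things in the scene. Friction and masses are not known exactly. Their poses are not given: they have to be found in the camera images.
- pale_carrier: fixed pale wooden carrier; origin under its centre, z up. Bed 100 (x) x 190 (y) x 12 mm high, inlaid 60 x 94 mm outline in the middle for the boxes. Two aluminium posts, 36 (x) x 20 (y) mm, at (x -25, y -75) and (x +25, y +75) mm; in the top of each a notch along y, open at its ends: flat floor 132 mm above the bench and 12 mm wide, flaring to 24 mm at the top, 148 mm up. Three boxes reach 120 mm
- dark_carrier: fixed dark brown wooden carrier; origin under its centre, z up. Bed 100 (x) x 190 (y) x 12 mm high, inlaid 60 x 94 mm outline in the middle for the boxes. Two aluminium posts, 36 (x) x 20 (y) mm, at (x +25, y -75) and (x -25, y +75) mm; in the top of each a notch along y, open at its ends: flat floor 132 mm above the bench and 12 mm wide, flaring to 24 mm at the top, 148 mm up. Three boxes reach 120 mm
- pale_box1_mid (a point): closed pale cedar box with a red paper band, 56 mm (its x) by 90 mm (its y) by 36 mm high, 0.16 kg; starts flat on the bench, may be absent; point at its centre, 18 mm above its underside, z up; a half turn about z makes no difference
- pale_box2_mid (a point): closed pale cedar box with a red paper band, 56 mm (its x) by 90 mm (its y) by 36 mm high, 0.16 kg; starts flat on the bench, may be absent; point at its centre, 18 mm above its underside, z up; a half turn about z makes no difference
- pale_box3_mid (a point): closed pale cedar box with a red paper band, 56 mm (its x) by 90 mm (its y) by 36 mm high, 0.16 kg; starts flat on the bench, may be absent; point at its centre, 18 mm above its underside, z up; a half turn about z makes no difference
- dark_box1_mid (a point): closed dark brown box with a white paper band, 56 mm (its x) by 90 mm (its y) by 36 mm high, 0.16 kg; starts flat on the bench; point at its centre, 18 mm above its underside, z up; a half turn about z makes no difference
- dark_box2_mid (a point): closed dark brown box with a white paper band, 56 mm (its x) by 90 mm (its y) by 36 mm high, 0.16 kg; starts flat on the bench; point at its centre, 18 mm above its underside, z up; a half turn about z makes no difference
- bar_z_grip (a point): loose steel bar lying flat, bent as a crank, 10 mm wide, 8 mm thick, 0.16 kg: 60 mm cross-piece along x, one leg at x -25 running to y -90 mm, one at x +25 running to y +90 mm. Black grip 18 x 18 mm on its middle, 8 to 48 mm above its underside. Point: centre of the grip, 28 mm above the underside; z up; a half turn about z makes no difference. Fits the pale carrier only
- bar_s_grip (a point): loose steel bar lying flat, bent as the mirror image of the other, 10 mm wide, 8 mm thick, 0.16 kg: 60 mm cross-piece along x, one leg at x +25 running to y -90 mm, one at x -25 running to y +90 mm. Black grip 18 x 18 mm on its middle, 8 to 48 mm above its underside. Point: centre of the grip, 28 mm above the underside; z up; a half turn about z makes no difference. Fits the dark carrier only
- glue_tub: bystander: white plastic tub, 40 mm across, 38 mm high; origin under its centre
- cap_cone: bystander: steel cone, 26 mm across, 34 mm high; origin under its centre
- ring_gauge: bystander: brass ring, 44 mm across, 8 mm high; origin under its centre
- mug: bystander: white mug, 80 mm across, 90 mm high; origin under its centre
- gum_jar: bystander: amber jar with black cap, 56 mm across, 75 mm high; origin under its centre
- chaveta: bystander: flat cutting blade, 75 x 90 mm, 12 mm high with its wooden back; origin under its centre
Not all that is in view belongs to the job. What is shaped like the part that bears bar_z_grip but purple is not meant.

How it is judged:
By the outcome, as a careful person would: the job done as asked, in the order asked, and still so for the second after the job is handed in, with the robot touching nothing.
Of pale_box1, pale_box2, pale_box3 only 2 to 3 are there at a start; the rules pass over those that are not, and their reading is None.
At some moment in a run one of bar_z, bar_s may be knocked a few centimetres aside while the robot is not near it.
It also fails if it takes over 208 s, if anything falls off the work surface, if the arm or the gripper's body presses on something with over 40 N, if the wrist force passes 120 N, or if a joint passes its speed limit or range.

## Working session

There is one attempt and no reset: what is moved stays moved. The work goes in short steps, Python scripts to look and compute and a shell command to move; the robot and the scene stay as the last step left them, time stands still between calls to the robot, and variables do not carry over. Pictures are saved under pics/ and viewed, at most 14 in all, crops included, and the job is handed in when it is done.

```bash
ls; mkdir -p pics
cat > h.py <<'E'
import numpy as np, cv2
from scipy.spatial.transform import Rotation as R
from plant import get_state, imaging, r, finder
def pose():
    s=get_state(); return np.array(s['tcp_pos']),R.from_euler('xyz',s['eef_rot'],degrees=True).as_matrix(),s
def cloud(cam):
    """returns picture, HxWx3 world points (nan if none)"""
    p,Rm,s=pose()
    img,d=imaging.capture(cam); c=imaging.get_calibration(cam)
    v,u=np.mgrid[:420,:560]
    P=np.stack([(u-c['cx'])/c['fx']*d,(v-c['cy'])/c['fy']*d,d],-1)
    if 'hand_eye' in c:
        H=np.array(c['hand_eye']); P=P@H[:3,:3].T+H[:3,3]; P=P@Rm.T+p
    else:
        Rw=cv2.Rodrigues(np.array(c['rvec'],float))[0]; P=(P-np.array(c['tvec']).ravel())@Rw
    P[d==0]=np.nan
    return img,P
def save(n,img): cv2.imwrite('pics/'+n+'.png',img[:,:,::-1])
E
python3 - <<'E'
from h import *
print({k:np.round(v,2) for k,v in get_state().items()})
for c in ('scene','side'):
    img,P=cloud(c); save(c+'0',img); np.savez(c+'0',img=img,P=P)
    for q in ['pale_carrier','dark_carrier','pale_box1_mid','dark_box1_mid','bar_z_grip','bar_s_grip']:
        for f in finder.cut_out(c,q)[:5]:
            m=f['region']; X=P[m]; X=X[~np.isnan(X[:,0])]
            if f['p']>.2: print(c,q,round(f['p'],2),f['pixel'],m.sum(),np.round(np.median(X,0),3),np.round(np.percentile(X,97,axis=0)[2],3))
E
```

```text
pics
{'time_s': np.float64(0.0), 'joints': array([ 7.982e+01,  2.059e+01,  6.300e-01, -2.000e-02, -7.014e+01,
       -1.651e+01]), 'qd': array([ 0.  , -0.04,  0.1 ,  0.06, -0.05,  0.01]), 'joint_torque': array([ 0.000e+00, -5.827e+01,  2.930e+01,  7.000e+00,  1.000e-02,
       -0.000e+00]), 'tcp_pos': array([0.3 , 0.6 , 0.19]), 'eef_rot': array([ 1.799e+02, -1.000e-02, -2.669e+01]), 'contact_force': array([-0.34, -0.01,  0.84]), 'moment': array([-0.01, -0.02, -0.01]), 'gripper_force': np.float64(0.0), 'gripper_width': np.float64(0.09)}
scene pale_carrier 0.95 [367.0, 253.0] 3388 [0.654 0.185 0.014] 0.145
scene pale_carrier 0.23 [365.2, 186.8] 861 [0.455 0.244 0.035] 0.04
scene dark_carrier 0.74 [220.6, 281.4] 3492 [ 0.656 -0.195  0.013] 0.146
scene dark_carrier 0.25 [367.4, 253.4] 3488 [0.653 0.186 0.014] 0.146
scene pale_box1_mid 0.89 [282.2, 204.0] 824 [0.468 0.002 0.036] 0.04
scene pale_box1_mid 0.73 [473.4, 223.8] 1376 [0.64  0.469 0.057] 0.091
scene dark_box1_mid 0.87 [322.4, 188.2] 747 [0.448 0.126 0.036] 0.04
scene bar_z_grip 0.9 [422.4, 188.9] 316 [0.498 0.399 0.009] 0.049
scene bar_z_grip 0.65 [378.3, 129.2] 332 [0.249 0.349 0.008] 0.049
scene bar_s_grip 0.78 [128.5, 240.7] 419 [ 0.495 -0.401  0.009] 0.05
side pale_carrier 0.62 [270.6, 157.9] 1290 [0.644 0.193 0.017] 0.144
side dark_carrier 0.92 [353.6, 205.7] 1776 [ 0.642 -0.199  0.015] 0.143
side dark_carrier 0.47 [222.7, 126.6] 558 [0.632 0.459 0.058] 0.091
side pale_box1_mid 0.82 [278.3, 210.2] 510 [ 0.449 -0.007  0.035] 0.041
side pale_box1_mid 0.27 [354.5, 208.3] 1688 [ 0.643 -0.2    0.015] 0.142
side dark_box1_mid 0.7 [243.0, 194.6] 452 [0.43  0.123 0.034] 0.041
side bar_z_grip 0.74 [164.7, 195.5] 211 [0.24  0.348 0.009] 0.05
side bar_z_grip 0.71 [205.2, 158.8] 214 [0.495 0.401 0.008] 0.051
side bar_s_grip 0.63 [375.7, 268.4] 256 [ 0.482 -0.404  0.009] 0.051
side bar_s_grip 0.36 [273.0, 157.5] 1362 [0.644 0.193 0.016] 0.144
```

```bash
python3 -c "
import cv2
a=cv2.imread('pics/scene0.png');cv2.imwrite('pics/scene0b.png',cv2.resize(a,(800,600),interpolation=cv2.INTER_CUBIC))"
```

```text
(no output)
```

View pics/scene0b.png

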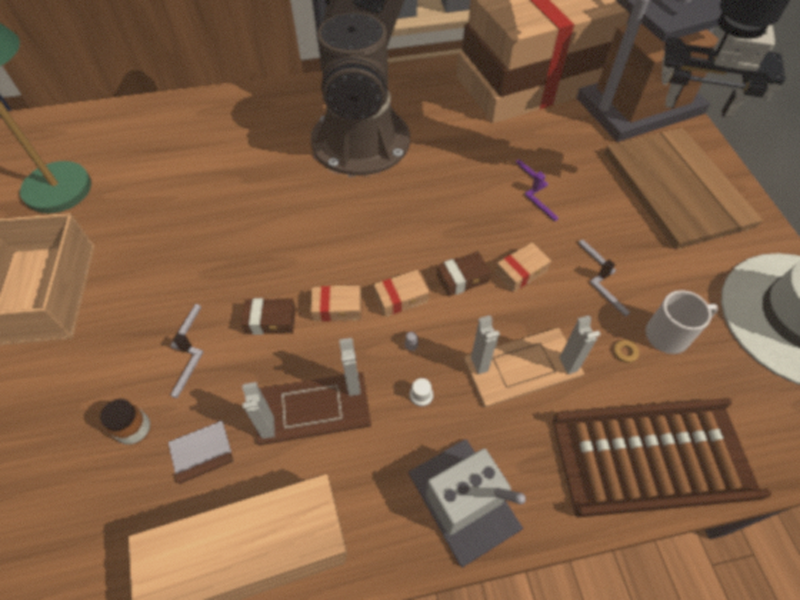

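The scene shows (in the 800x600 view) dark boxes at (270,315) and (463,272). Pale boxes are at (336,300), (402,290) and (524,265). The carriers are at (310,405) dark and (525,365) pale, bar_s at (183,343), bar_z at (605,270), and the purple decoy at (538,185).

```bash
cat >> h.py <<'E'
def rects(P,lo,hi,box,n=60):
    """minAreaRect of clusters of points in height band, box=(x0,x1,y0,y1). yaw = direction of long side, deg in [-90,90)"""
    m=(P[...,2]>lo)&(P[...,2]<hi)&(P[...,0]>box[0])&(P[...,0]<box[1])&(P[...,1]>box[2])&(P[...,1]<box[3])
    k,l=cv2.connectedComponents(m.astype(np.uint8)); out=[]
    for i in range(1,k):
        X=P[l==i]
        if len(X)<n: continue
        (c,(w,h),a)=cv2.minAreaRect((X[:,:2]*1000).astype(np.float32))
        if w<h: w,h,a=h,w,a+90
        out.append((np.round(c,1),round(w,1),round(h,1),round((a+90)%180-90,1),len(X),round(np.median(X[:,2])*1000,1)))
    return sorted(out,key=lambda o:o[0][1])
E
python3 - <<'E'
from h import *
for c in ('scene','side'):
    P=np.load(c+'0.npz')['P']
    print(c,'boxes');[print(*o) for o in rects(P,.028,.045,(.36,.56,-.36,.36))]
    print('posts');[print(*o) for o in rects(P,.12,.155,(.54,.8,-.36,.36),20)]
    print('beds');[print(*o) for o in rects(P,.008,.018,(.56,.8,-.36,.36),300)]
    print('bars');[print(*o) for o in rects(P,.004,.014,(.4,.6,-.5,.5),60)]
    print('grips');[print(*o) for o in rects(P,.04,.06,(.2,.6,-.5,.5),10)]
E
```

```text
scene boxes
[ 457.9 -249. ] 90.6 58.3 77.7 685 36.9
[ 455.3 -122. ] 90.3 60.2 80.3 659 36.8
[457.7   2.7] 91.5 59.5 -80.3 639 36.7
[437.5 129.8] 91.7 60.4 -78.5 598 36.6
[446.7 248.5] 92.6 58.6 -67.7 580 36.7
posts
[ 669.4 -269.1] 38.5 20.7 -1.8 231 135.9
[ 624.4 -117.8] 39.2 19.8 -1.3 184 137.3
[631.2 107.2] 38.8 20.5 6.0 206 135.0
[664.2 262.2] 37.9 22.7 5.4 217 134.3
beds
[ 647.7 -193.2] 189.2 102.1 88.1 2597 12.8
[7.859e+02 3.000e-01] 110.7 27.1 -73.1 478 12.7
[648.1 184.3] 190.3 101.5 -83.2 2310 12.7
[790.3 276.4] 161.4 45.0 80.3 471 12.6
bars
[ 534.6 -404.6] 94.9 23.3 -23.5 191 8.5
[ 425.6 -397.4] 62.1 13.0 -27.6 90 8.7
[ 483.1 -250.1] 90.9 25.4 -85.9 82 9.1
[ 482.8 -126.4] 86.4 6.5 80.5 67 8.9
[484.8   6.3] 86.5 6.9 -82.8 63 8.7
[465.8 132.3] 88.8 19.8 89.4 66 8.6
[470.4 245.7] 101.2 44.4 81.2 71 10.4
[538.5 395.1] 99.9 22.4 14.0 148 8.4
[429.7 407.1] 66.3 18.7 24.0 88 8.1
grips
[ 487.4 -402.9] 18.6 18.1 62.5 56 48.5
[242.9 350.4] 19.2 17.3 -86.0 35 47.6
[492.6 402.8] 18.5 17.8 -67.6 48 47.0
side boxes
[ 457.2 -249.7] 92.7 61.0 79.8 437 36.0
[ 454.6 -122.8] 91.6 57.5 79.9 382 36.6
[457.8   2.9] 95.3 62.5 -77.6 347 36.5
[438.7 130.6] 95.1 61.7 -80.7 325 36.0
[448.  250.5] 95.4 66.9 -66.8 295 36.2
posts
[ 668.9 -270.2] 38.9 22.6 -0.1 103 136.6
[ 625.1 -118.2] 40.9 23.5 -0.4 102 136.4
[632.5 107.9] 43.4 23.5 5.3 88 135.6
[664.5 261.1] 40.0 23.9 7.6 80 134.7
beds
[ 648.5 -192.6] 195.9 108.3 86.5 935 12.7
[648.4 182.1] 197.4 107.5 -83.7 611 12.8
bars
[ 550.8 -411.5] 61.8 17.8 -28.6 60 7.5
[ 443.5 -401.7] 90.5 16.9 -16.4 78 8.9
[421.2 112.6] 105.5 51.5 -47.5 66 8.6
[498.6 399.4] 196.8 77.4 4.9 145 7.3
grips
[ 597.5 -487.9] 23.4 5.1 86.7 19 44.5
[ 485.9 -404.3] 17.8 16.5 -36.8 37 46.9
[241.6 350.4] 22.0 20.5 -68.1 25 48.1
[489.5 399.4] 20.3 18.6 23.5 20 49.7
```

```bash
python3 -m handwheel '[[0,14.4,-35.4,6,-40.8],[0,14.4,-35.4,6,-40.8],[0,14.4,-35.4,6,-40.8],[0,14.4,-35.4,6,-40.8],[0,14.4,-35.4,6,-40.8],[0,14.4,-35.4,6,-40.8],[0,14.4,-35.4,6,-40.8],[0,14.4,-35.4,6,-40.8]]' 25
python3 - <<'E'
from h import *
c=imaging.get_calibration('wrist'); print(c['fx'],np.round(c['hand_eye'],3))
img,P=cloud('wrist'); save('w1',img)
for o in rects(P,.028,.045,(.3,.56,0,.4)): print(*o)
E
```

```text
time_s: 1.7
tcp_pos: [0.4475, 0.2486, 0.2487]
eef_rot: [-180.0, 0.0, -67.6]
contact_force: [-0.2, 0.8, 0.1]
gripper_width: 0.0876
gripper_force: 0.0
327.226049522938 [[ 0.001 -0.968 -0.251  0.068]
 [ 1.     0.001  0.001 -0.001]
 [-0.    -0.251  0.968 -0.197]
 [ 0.     0.     0.     1.   ]]
[452.9  36.5] 56.2 22.5 10.4 974 36.8
[440.2 130.6] 90.4 57.7 -79.3 3858 37.1
[448.5 249.3] 90.0 56.5 -68.4 3133 37.0
```

View pics/w1.png

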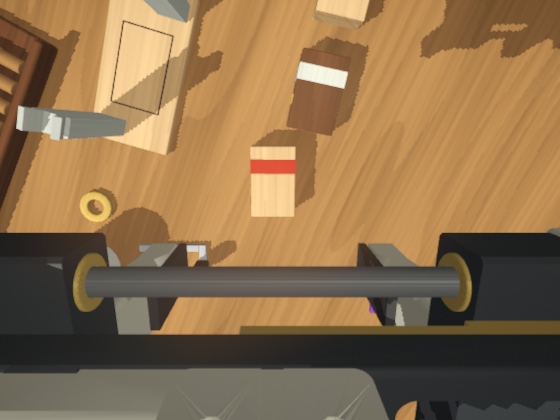

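The wrist view shows the pale box at (272,182) in the image, aligned with the gripper. The dark box is at (320,92) and the pale carrier outline at (142,68).

```bash
python3 -m handwheel '[[0,0.1,0.1,-12,-0.7],[0,0.1,0.1,-20,-0.7],[0,0.1,0.1,-24.2,-0.7],[0,0.1,0.1,-24.2,-0.7],[0,0.1,0.1,-24.2,-0.7],[1,0.1,0.1,-24.2,-0.7],[1,0.1,0.1,-24.2,-0.7],[1,0.1,0.1,-24.2,-0.7]]' 25; python3 -m handwheel '[[1,0,0,0,0],[1,0,0,0,0],[1,0,0,0,0],[1,0,0,0,0]]'
```

```text
time_s: 2.75
tcp_pos: [0.449, 0.2512, 0.0082]
eef_rot: [-179.8, 0.1, -68.2]
contact_force: [-0.7, -0.1, -0.0]
gripper_width: 0.0632
gripper_force: 0.0
time_s: 3.25
tcp_pos: [0.4482, 0.25, 0.0063]
eef_rot: [180.0, -0.0, -68.2]
contact_force: [-1.0, -0.3, -0.3]
gripper_width: 0.0235
gripper_force: 0.0
```

Run:
```python
from h import *
s=get_state(); print(s['gripper_width'],s['gripper_force'],s['tcp_pos'])
img,P=cloud('scene'); save('s2',img[80:300,150:500])
for o in rects(P,.028,.045,(.36,.56,-.36,.36)): print(*o)
```

```text
0.02350625811554831 0.0 [0.44817566 0.25001208 0.00631247]
[ 457.8 -249.9] 91.5 57.8 78.3 683 36.8
[ 455.2 -121.9] 90.1 59.1 80.0 661 36.8
[458.    2.5] 90.2 58.7 -80.3 635 36.7
[438.5 130.5] 91.1 59.0 -79.4 595 36.5
[450.  241.1] 75.4 57.7 -66.8 346 36.4
```

View pics/s2.png

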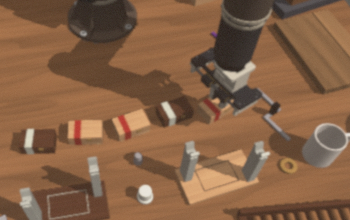

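Run:
```python
from h import *
img,P=cloud('wrist'); save('w3',img)
print(P[100:420:40,280])
```

```text
[[0.47593193 0.1714784  0.0013747 ]
 [0.46724245 0.19273461 0.00098818]
 [0.46107296 0.21023269 0.03764347]
 [0.45310895 0.22977579 0.0382333 ]
 [0.44431139 0.25123115 0.03684072]
 [0.43520539 0.27355867 0.03724026]
 [0.45781551 0.22527899 0.14612508]
 [0.4582892  0.22486098 0.15751445]]
```

View pics/w3.png

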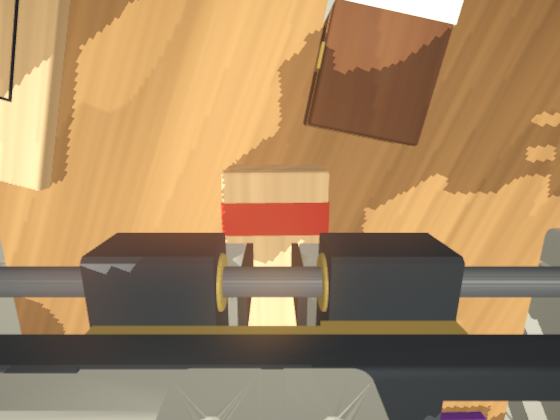

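Run:
```python
from h import *
p,Rm,s=pose()
img,P=cloud('wrist')
T=(P-p)@Rm  # tool coords
for v in (246,252,310,320):
    for u in range(226,324,6): print(v,u,np.round(T[v,u]*1000), img[v,u])
```

```text
246 226 [  39.  -13. -120.] [104  74  62]
246 232 [ 12. -21. -48.] [126 105  93]
246 238 [ 12. -18. -47.] [171 159 140]
246 244 [ 12. -15. -48.] [171 159 140]
246 250 [ 10. -12. -43.] [127  94  70]
246 256 [ 11.  -9. -44.] [106  74  58]
246 262 [  6.  -7. -31.] [232 194 140]
246 268 [  6.  -3. -31.] [227 189 136]
246 274 [  6.  -0. -31.] [227 189 135]
246 280 [  6.   3. -31.] [221 184 131]
246 286 [  5.   6. -30.] [228 190 136]
246 292 [ 11.   9. -44.] [100  71  55]
246 298 [ 12.  11. -47.] [170 159 141]
246 304 [ 12.  14. -47.] [169 159 140]
246 310 [ 12.  17. -47.] [168 158 140]
246 316 [  39.   10. -119.] [86 63 53]
246 322 [  39.   11. -120.] [85 65 56]
252 226 [  38.  -13. -121.] [101  75  65]
252 232 [  33.  -13. -110.] [122 101  88]
252 238 [ 13. -17. -57.] [170 159 141]
252 244 [ 12. -14. -56.] [171 159 141]
252 250 [ 10. -12. -50.] [103  73  57]
252 256 [  7.  -9. -43.] [106  76  60]
252 262 [  2.  -7. -31.] [232 195 140]
252 268 [  2.  -3. -30.] [228 189 136]
252 274 [  2.  -0. -31.] [227 189 137]
252 280 [  2.   3. -30.] [221 184 132]
252 286 [  2.   6. -31.] [241 203 149]
[... 872 characters left out ...]
 [  26.   10. -129.] [86 80 74]
320 226 [  21.  -13. -125.] [86 73 63]
320 232 [  14.  -13. -113.] [92 76 64]
320 238 [  4. -13. -99.] [186 178 158]
320 244 [ -4. -12. -85.] [108  91  75]
320 250 [ -4. -10. -86.] [112  93  76]
320 256 [-40. -10. -30.] [255 252 193]
320 262 [-39.  -7. -31.] [255 255 196]
320 268 [-39.  -4. -31.] [255 251 192]
320 274 [-41.  -0. -29.] [255 253 194]
320 280 [-40.   3. -30.] [255 249 190]
320 286 [-39.   7. -31.] [255 255 195]
320 292 [ -4.   6. -86.] [105  86  69]
320 298 [ -4.   9. -86.] [103  87  73]
320 304 [  2.  10. -95.] [150 141 122]
320 310 [  13.   10. -111.] [83 70 59]
320 316 [  20.   10. -123.] [101  83  56]
320 322 [  24.   10. -129.] [107  93  71]
```

```bash
python3 -m handwheel '[[1,0,0,6,0],[1,0,0,12,0],[1,0,0,15,0],[1,0,0,15,0],[1,0,0,15,0]]'
cat > fing.py <<'E'
from h import *
for cam in ('wrist','scene','side'):
    p,Rm,s=pose()
    img,P=cloud(cam); save('f_'+cam,img)
    T=(P-p)@Rm*1000
    m=(abs(T[...,0])<25)&(abs(T[...,1])<75)&(T[...,2]>-130)&(T[...,2]<40)
    z=T[m][:,2]; print(cam,s['gripper_width'],s['tcp_pos'],m.sum(), np.histogram(z,np.arange(-130,41,10)))
    t=T[m]; k=t[t[:,2].argsort()[-12:]]; print(np.round(k))
E
python3 fing.py
```

```text
time_s: 4.03
tcp_pos: [0.4477, 0.2497, 0.1557]
eef_rot: [180.0, -0.0, -68.2]
contact_force: [0.9, -0.6, -0.3]
gripper_width: 0.0006
gripper_force: 0.0
wrist 0.0006217495306101538 [0.44767874 0.24973703 0.15573795] 3607 (array([2399,   74,   25,   35,  543,    2,  121,  236,  157,   15,    0,
          0,    0,    0,    0,    0,    0]), array([-130, -120, -110, -100,  -90,  -80,  -70,  -60,  -50,  -40,  -30,
        -20,  -10,    0,   10,   20,   30,   40]))
[[ 11.   0. -40.]
 [ 11.  -1. -40.]
 [ 11.  -3. -40.]
 [ 10.   1. -39.]
 [ 10.   1. -39.]
 [ 10.   1. -39.]
 [ 10.  -5. -39.]
 [ 10.  -0. -39.]
 [ 10.  -4. -39.]
 [ 10.  -4. -39.]
 [ 10.  -2. -38.]
 [ 10.  -0. -38.]]
scene 0.0003979988551414456 [0.44754819 0.24954878 0.15528363] 237 (array([53, 14,  7,  0,  5, 28, 47, 46, 35,  2,  0,  0,  0,  0,  0,  0,  0]), array([-130, -120, -110, -100,  -90,  -80,  -70,  -60,  -50,  -40,  -30,
        -20,  -10,    0,   10,   20,   30,   40]))
[[ 11. -12. -44.]
 [ 10.  15. -44.]
 [-12. -15. -44.]
 [ 10.   4. -44.]
 [ 10.  -3. -43.]
 [  9.   8. -43.]
 [ -2. -15. -43.]
 [  9.  -7. -42.]
 [  8.   1. -41.]
 [  2. -14. -41.]
 [  8.   0. -38.]
 [  7.   5. -37.]]
side 0.000276641883440348 [0.4475569  0.24946377 0.1551232 ] 118 (array([49,  5,  0,  0,  4, 13, 14, 20, 13,  0,  0,  0,  0,  0,  0,  0,  0]), array([-130, -120, -110, -100,  -90,  -80,  -70,  -60,  -50,  -40,  -30,
        -20,  -10,    0,   10,   20,   30,   40]))
[[  9. -15. -49.]
 [ 11.  13. -49.]
 [ 13.  -5. -49.]
 [ 10.   5. -47.]
 [  3.  13. -46.]
 [ 12. -15. -46.]
 [ 10.  -3. -46.]
 [ 11.   8. -45.]
 [  3.  14. -43.]
 [  9.  11. -43.]
 [ 10.  -1. -42.]
 [  5.  11. -42.]]
```

All three cameras agree that the fingertips are about 41 mm above the reported TCP. The first close was therefore in the air above the box, and I'll work with that offset. The box has not moved.

```bash
python3 -m handwheel '[[0,0,0,0,0],[0,0,0,0,0],[0,0,0,0,0],[0,0,0,0,0],[0,0,0,0,0],[0,0,0,0,0],[0,0,0,0,0],[0,0,0,0,0]]'; python3 fing.py | grep -v '\['; python3 -m handwheel '[[0,0,0,-5,0],[0,0,0,-10,0],[0,0,0,-13,0],[0,0,0,-16,0],[0,0,0,-18,0],[0,0,0,-18.5,0],[0,0,0,-18.8,0],[0,0,0,-18.8,0]]'; python3 -m handwheel '[[1,0,0,0,0],[1,0,0,0,0],[1,0,0,0,0],[1,0,0,0,0],[1,0,0,0,0],[1,0,0,0,0],[1,0,0,0,0]]'
```

```text
time_s: 5.18
tcp_pos: [0.4482, 0.2501, 0.1564]
eef_rot: [-180.0, 0.0, -68.2]
contact_force: [-1.0, 0.5, 0.2]
gripper_width: 0.0749
gripper_force: 0.0
        -20,  -10,    0,   10,   20,   30,   40]))
        -20,  -10,    0,   10,   20,   30,   40]))
        -20,  -10,    0,   10,   20,   30,   40]))
time_s: 6.32
tcp_pos: [0.4485, 0.2505, -0.031]
eef_rot: [-179.9, 0.0, -68.2]
contact_force: [0.6, 0.7, -0.2]
gripper_width: 0.0876
gripper_force: 0.0
time_s: 7.2
tcp_pos: [0.4481, 0.25, -0.0315]
eef_rot: [180.0, -0.0, -68.2]
contact_force: [-1.9, -1.0, 4.5]
gripper_width: 0.0559
gripper_force: 25.0
```

```bash
python3 -m handwheel '[[1,0,0,6,0],[1,0,0,12,0],[1,0,0,18,0],[1,0,0,22,-8],[1,7,-2.5,22,-15.3],[1,14,-4.5,22,-15.3],[1,20,-6.5,22,-15.3],[1,20,-6.5,22,-15.3]]'
cat > car.py <<'E'
from h import *
import sys
s=get_state(); print(np.round(s['tcp_pos'],4),np.round(s['eef_rot'],1),round(s['gripper_width'],4))
cam=sys.argv[1]; img,P=cloud(cam); save(sys.argv[2],img)
for n,b in (('pale',(.56,.76,.05,.32)),('dark',(.56,.76,-.32,-.05))):
    print(n,'posts');[print(*o) for o in rects(P,.12,.155,b,20)]
    print(n,'bed');[print(*o) for o in rects(P,.008,.018,b,300)]
    print(n,'box tops');[print(*o) for lo in (.043,.079,.115) for o in rects(P,lo,lo+.011,b,100)]
E
python3 car.py wrist w4
```

```text
time_s: 8.2
tcp_pos: [0.6505, 0.1833, 0.1862]
eef_rot: [179.9, -0.1, -83.6]
contact_force: [-1.3, -0.3, -2.6]
gripper_width: 0.0559
gripper_force: 25.0
[0.6505 0.1833 0.1862] [ 1.799e+02 -1.000e-01 -8.360e+01] 0.0559
pale posts
[633.1 107.3] 37.9 19.7 6.6 1575 143.1
pale bed
[656.1 128.6] 100.0 74.9 6.5 5140 13.0
pale box tops
dark posts
dark bed
dark box tops
```

View pics/w4.png

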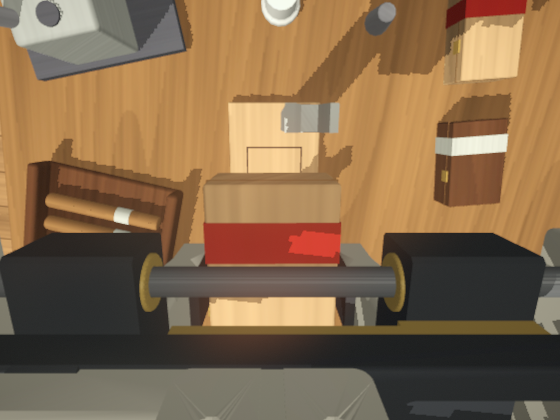

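The wrist view shows the box held square at (272,235) above the bed, lined up with the inlaid outline at (274,160). The near post is at (310,117).

```bash
python3 -m handwheel '[[1,0.05,0,-6,0],[1,0.05,0,-12,0],[1,0.05,0,-16,0],[1,0.05,0,-19,0],[1,0.05,0,-20.2,0],[1,0.05,0,-20.7,0],[1,0.05,0,-20.7,0],[1,0.05,0,-20.7,0]]'; python3 -m handwheel '[[0.5,0,0,0,0],[0,0,0,0,0],[0,0,0,0,0],[0,0,0,0,0],[0,0,0,6,0],[0,0,0,12,0],[0,0,0,18,0],[0,0,0,18,0]]'; python3 car.py scene s5
```

```text
time_s: 9.25
tcp_pos: [0.6495, 0.1855, -0.0172]
eef_rot: [-179.9, 0.0, -83.5]
contact_force: [0.1, -0.4, -2.0]
gripper_width: 0.0557
gripper_force: 25.0
time_s: 10.25
tcp_pos: [0.6519, 0.1863, 0.1681]
eef_rot: [-179.4, 0.2, -83.5]
contact_force: [0.1, 1.4, -0.7]
gripper_width: 0.0877
gripper_force: 0.0
[0.6519 0.1863 0.1681] [-179.4    0.2  -83.5] 0.0877
pale posts
[631.1 107. ] 37.8 21.3 6.8 203 135.3
[678.6 261.9] 23.9 12.8 70.7 78 132.5
pale bed
[648.1 184.7] 190.4 101.0 -83.6 1316 12.6
pale box tops
[648.6 185.4] 91.1 59.0 -84.1 772 48.6
dark posts
[ 669.8 -269.1] 37.6 20.5 -1.1 235 136.2
[ 625.1 -117.8] 38.4 19.9 -2.1 182 137.8
dark bed
[ 648.4 -193.3] 189.6 101.8 87.7 2611 12.8
dark box tops
```

```bash
python3 -m handwheel '[[0,-6,-5.5,0,3.2],[0,-12,-11,0,3.2],[0,-19,-18.2,0,3.2],[0,-19,-18.2,0,3.2],[0,-19,-18.2,0,3.2],[0,-19,-18.2,0,3.2],[0,-19,-18.2,0,3.2],[0,-19,-18.2,0,3.2]]'
cat > bx.py <<'E'
from h import *
s=get_state(); print(np.round(s['tcp_pos'],4),np.round(s['eef_rot'],1))
img,P=cloud('wrist')
for o in rects(P,.028,.045,(.36,.54,-.36,.36)): print(*o)
E
python3 bx.py
```

```text
time_s: 11.3
tcp_pos: [0.4593, 0.0038, 0.1609]
eef_rot: [179.9, -0.0, -80.3]
contact_force: [-0.8, 0.4, -0.0]
gripper_width: 0.0878
gripper_force: 0.0
[0.4593 0.0038 0.1609] [179.9  -0.  -80.3]
[ 456.8 -122.3] 90.8 57.6 79.8 6619 37.1
[459.2   2.4] 90.2 56.8 -80.0 4963 37.0
[439.6 131.9] 56.7 35.7 9.9 1426 37.0
```

```bash
python3 -m handwheel '[[0,0,-0.1,-6,0.3],[0,0,-0.1,-12,0.3],[0,0,-0.1,-17,0.3],[0,0,-0.1,-19,0.3],[0,0,-0.1,-19.3,0.3],[0,0,-0.1,-19.3,0.3],[1,0,-0.1,-19.3,0.3],[1,0,-0.1,-19.3,0.3]]'; python3 -m handwheel '[[1,0,0,0,0],[1,0,0,0,0],[1,0,0,0,0],[1,0,0,0,0]]'
```

```text
time_s: 12.35
tcp_pos: [0.4594, 0.0024, -0.0307]
eef_rot: [-179.9, 0.0, -80.0]
contact_force: [-0.4, -0.5, 0.0]
gripper_width: 0.0731
gripper_force: 0.0
time_s: 12.85
tcp_pos: [0.4586, 0.002, -0.0313]
eef_rot: [-180.0, -0.0, -80.0]
contact_force: [-3.0, -0.2, 6.4]
gripper_width: 0.0556
gripper_force: 25.0
```

```bash
python3 -m handwheel '[[1,0,0,6,0],[1,0,0,12,0],[1,0,0,18,0],[1,3,3,22,-3.5],[1,8,8,22,-3.5],[1,13,13,22,-3.5],[1,19,18.3,22,-3.5],[1,19,18.3,22,-3.5]]'; python3 -m handwheel '[[1,0,0,0,0],[1,0,0,0,0],[1,0,0,-6,0],[1,0,0,-12,0],[1,0,0,-16,0],[1,0,0,-17.1,0],[1,0,0,-17.1,0],[1,0,0,-17.1,0]]'
```

```text
time_s: 13.85
tcp_pos: [0.6499, 0.187, 0.1865]
eef_rot: [179.9, -0.0, -83.4]
contact_force: [-0.5, -0.8, -2.4]
gripper_width: 0.056
gripper_force: 25.0
time_s: 14.85
tcp_pos: [0.6495, 0.1853, 0.0192]
eef_rot: [-179.9, 0.1, -83.5]
contact_force: [-0.6, -0.5, -1.9]
gripper_width: 0.0559
gripper_force: 25.0
```

Settle, release, and lift, then travel to the third pale box at (456.8, -122.3), tool yaw -100.

```bash
python3 -m handwheel '[[1,0,0,-0.1,0],[0.5,0,0,-0.1,0],[0,0,0,-0.1,0],[0,0,0,-0.1,0],[0,0,0,-0.1,0],[0,0,0,6,0],[0,0,0,12,0],[0,0,0,15,0]]';  python3 -m handwheel '[[0,-6,-10,0,-10],[0,-19.2,-30.7,0,-16.5],[0,-19.2,-30.7,0,-16.5],[0,-19.2,-30.7,0,-16.5],[0,-19.2,-30.7,0,-16.5],[0,-19.2,-30.7,0,-16.5],[0,-19.2,-30.7,0,-16.5],[0,-19.2,-30.7,0,-16.5]]'; python3 bx.py; python3 car.py scene s6
```

```text
time_s: 15.85
tcp_pos: [0.6501, 0.1856, 0.1717]
eef_rot: [-179.7, 0.1, -83.5]
contact_force: [0.6, 0.5, 0.1]
gripper_width: 0.0876
gripper_force: 0.0
time_s: 16.85
tcp_pos: [0.4571, -0.122, 0.1678]
eef_rot: [-179.9, 0.0, -100.0]
contact_force: [0.3, 0.0, -0.2]
gripper_width: 0.0875
gripper_force: 0.0
[ 0.4571 -0.122   0.1678] [-179.9    0.  -100. ]
[ 459.  -249.6] 90.2 57.8 78.6 6353 37.0
[ 457.1 -122.7] 89.8 57.7 79.9 4785 37.0
[ 0.4573 -0.1216  0.1676] [-180.    0. -100.] 0.0877
pale posts
[630.6 107.1] 38.4 21.3 5.5 203 134.9
[664.4 262.2] 37.7 22.2 5.5 222 134.1
pale bed
[648.1 184.7] 190.1 100.4 -83.8 1074 12.7
pale box tops
[648.6 185.8] 92.4 58.4 -84.7 819 84.6
dark posts
[ 669.4 -269.4] 38.4 21.0 -2.9 232 135.3
[ 624.7 -117.8] 38.4 19.8 -1.6 185 137.6
dark bed
[ 647.4 -193.3] 189.5 102.5 88.0 2607 12.9
dark box tops
```

```bash
python3 -m handwheel '[[0,0,-0.1,-6,0],[0,0,-0.1,-12,0],[0,0,-0.1,-17,0],[0,0,-0.1,-19.6,0],[0,0,-0.1,-19.9,0],[0,0,-0.1,-19.9,0],[1,0,-0.1,-19.9,0],[1,0,-0.1,-19.9,0]]'; python3 -m handwheel '[[1,0,0,0,0],[1,0,0,0,0],[1,0,0,0,0],[1,0,0,0,0]]'
```

```text
time_s: 17.95
tcp_pos: [0.4576, -0.1228, -0.0306]
eef_rot: [-179.9, 0.0, -100.0]
contact_force: [0.0, 0.2, 1.0]
gripper_width: 0.0735
gripper_force: 0.0
time_s: 18.45
tcp_pos: [0.4566, -0.123, -0.0313]
eef_rot: [180.0, -0.0, -100.0]
contact_force: [-2.5, 2.0, 5.9]
gripper_width: 0.056
gripper_force: 25.0
```

```bash
python3 -m handwheel '[[1,0,0,6,0],[1,0,0,12,0],[1,0,0,18,0],[1,3,4,22,8],[1,6,9,22,16.5],[1,9,14,22,16.5],[1,13,20,22,16.5],[1,16,25,22,16.5]]'; python3 -m handwheel '[[1,3.2,5.7,0,0],[1,3.2,5.7,0,0],[1,3.2,5.7,0,0],[1,3.2,5.7,-6,0],[1,3.2,5.7,-11,0],[1,3.2,5.7,-13.5,0],[1,3.2,5.7,-13.5,0],[1,3.2,5.7,-13.5,0]]'
```

```text
time_s: 19.45
tcp_pos: [0.6145, 0.1241, 0.188]
eef_rot: [180.0, -0.0, -83.5]
contact_force: [1.0, -0.5, -1.1]
gripper_width: 0.0557
gripper_force: 25.0
time_s: 20.45
tcp_pos: [0.646, 0.1787, 0.0543]
eef_rot: [-179.9, 0.0, -83.5]
contact_force: [0.5, -0.4, -1.9]
gripper_width: 0.0562
gripper_force: 25.0
```

```bash
python3 -m handwheel '[[1,0,0,0.5,0],[1,0.27,0.6,0.5,0],[1,0.27,0.6,0.2,0],[1,0.27,0.6,0,0],[1,0.27,0.6,-0.05,0],[1,0.27,0.6,-0.05,0],[1,0.27,0.6,-0.05,0],[1,0.27,0.6,-0.05,0]]'
```

```text
time_s: 21.45
tcp_pos: [0.6486, 0.1854, 0.0529]
eef_rot: [-180.0, 0.0, -83.5]
contact_force: [-0.5, -0.3, -1.0]
gripper_width: 0.0559
gripper_force: 25.0
```

```bash
python3 -m handwheel '[[0.5,0,0,0,0],[0,0,0,0,0],[0,0,0,0,0],[0,0,0,0,0],[0,0,0,0,0],[0,0,0,6,0],[0,0,0,12,0],[0,0,0,12,0]]';  python3 -m handwheel '[[0,-6,-1,0,4.2],[0,-12,-3,0,4.2],[0,-20.9,-5.4,0,4.2],[0,-20.9,-5.4,0,4.2],[0,-20.9,-5.4,0,4.2],[0,-20.9,-5.4,0,4.2],[0,-20.9,-5.4,0,4.2],[0,-20.9,-5.4,0,4.2]]'; python3 bx.py; python3 car.py scene s7 | head -8
```

```text
time_s: 22.45
tcp_pos: [0.6517, 0.1866, 0.1795]
eef_rot: [-179.4, 0.2, -83.5]
contact_force: [-0.4, -0.2, -0.9]
gripper_width: 0.0877
gripper_force: 0.0
time_s: 23.45
tcp_pos: [0.44, 0.1315, 0.1724]
eef_rot: [179.9, -0.0, -79.3]
contact_force: [0.4, -0.5, 0.1]
gripper_width: 0.0877
gripper_force: 0.0
[0.44   0.1315 0.1724] [179.9  -0.  -79.3]
[440.3 130.6] 91.0 57.6 -79.0 4618 37.0
[0.4399 0.1314 0.1724] [179.9  -0.  -79.3] 0.0877
pale posts
[631.5 107.2] 38.8 21.1 6.6 203 136.1
[648.  185.7] 90.4 56.9 -84.1 557 121.2
[664.4 261.5] 38.1 21.2 7.2 218 134.4
pale bed
[648.3 184.5] 190.6 100.2 -83.9 1060 12.7
pale box tops
```

Pale stack of three is square. Next, the dark box.

```bash
python3 -m handwheel '[[0,0,-0.1,-6,0.3],[0,0,-0.1,-12,0.3],[0,0,-0.1,-18,0.3],[0,0,-0.1,-20,0.3],[0,0,-0.1,-20.4,0.3],[0,0,-0.1,-20.4,0.3],[1,0,-0.1,-20.4,0.3],[1,0,-0.1,-20.4,0.3]]'; python3 -m handwheel '[[1,0,0,0,0],[1,0,0,0,0],[1,0,0,0,0],[1,0,0,0,0]]'
```

```text
time_s: 24.55
tcp_pos: [0.4402, 0.131, -0.0301]
eef_rot: [-179.9, 0.1, -79.0]
contact_force: [1.3, 0.5, -1.0]
gripper_width: 0.0729
gripper_force: 0.0
time_s: 25.05
tcp_pos: [0.4395, 0.1304, -0.0308]
eef_rot: [-180.0, 0.0, -79.0]
contact_force: [-2.6, -1.0, 6.4]
gripper_width: 0.056
gripper_force: 25.0
```

```bash
python3 -m handwheel '[[1,0,0,6,0],[1,0,0,12,0],[1,0,0,18,0],[1,3,-3,22,-8],[1,6,-8,22,-13.1],[1,9,-13,22,-13.1],[1,12,-18,22,-13.1],[1,12,-18,22,-13.1]]'; python3 -m handwheel '[[1,3,-5,0,0],[1,6,-10,0,0],[1,8.85,-14.4,0,0],[1,8.85,-14.4,0,0],[1,8.85,-14.4,0,0],[1,8.85,-14.4,0,0],[1,8.85,-14.4,0,0],[1,8.85,-14.4,0,0]]'; python3 car.py wrist w8|tail -5
```

```text
time_s: 26.05
tcp_pos: [0.5602, -0.0529, 0.1875]
eef_rot: [179.9, -0.0, -92.4]
contact_force: [-0.7, 0.5, -2.4]
gripper_width: 0.0562
gripper_force: 25.0
time_s: 27.05
tcp_pos: [0.648, -0.1929, 0.1894]
eef_rot: [-180.0, 0.0, -92.0]
contact_force: [0.3, 0.5, -1.2]
gripper_width: 0.0558
gripper_force: 25.0
dark posts
[ 671.9 -269.9] 37.7 19.6 -1.8 1541 143.0
dark bed
[ 647.5 -248.3] 99.8 79.8 -2.0 5461 13.0
dark box tops
```

```bash
python3 -m handwheel '[[1,0.05,-0.1,-6,0],[1,0.05,-0.1,-12,0],[1,0.05,-0.1,-17,0],[1,0.05,-0.1,-19.8,0],[1,0.05,-0.1,-20.6,0],[1,0.05,-0.1,-20.7,0],[1,0.05,-0.1,-20.7,0],[1,0.05,-0.1,-20.7,0]]';python3 -m handwheel '[[0.5,0,0,0,0],[0,0,0,0,0],[0,0,0,0,0],[0,0,0,0,0],[0,0,0,0,0],[0,0,0,6,0],[0,0,0,12,0],[0,0,0,18,0]]';  python3 -m handwheel '[[0,-6,-1,0,-9.5],[0,-12,-3,0,-9.5],[0,-19,-5.6,0,-9.5],[0,-19,-5.6,0,-9.5],[0,-19,-5.6,0,-9.5],[0,-19,-5.6,0,-9.5],[0,-19,-5.6,0,-9.5],[0,-19,-5.6,0,-9.5]]'; python3 bx.py; python3 car.py scene s9 | tail -6
```

```text
time_s: 28.1
tcp_pos: [0.6494, -0.1946, -0.017]
eef_rot: [-179.9, -0.0, -92.1]
contact_force: [-0.2, -0.0, -1.6]
gripper_width: 0.0558
gripper_force: 25.0
time_s: 29.1
tcp_pos: [0.6483, -0.1946, 0.1638]
eef_rot: [180.0, -0.0, -92.1]
contact_force: [1.2, -0.5, -0.4]
gripper_width: 0.0874
gripper_force: 0.0
time_s: 30.1
tcp_pos: [0.4592, -0.2502, 0.1614]
eef_rot: [180.0, -0.0, -101.5]
contact_force: [-0.4, 0.6, 0.2]
gripper_width: 0.0875
gripper_force: 0.0
[ 0.4592 -0.2502  0.1614] [ 180.    -0.  -101.5]
[ 459.  -249.9] 90.3 57.2 78.5 4903 37.0
[ 669.8 -269. ] 39.0 20.5 -2.3 234 135.8
[ 624.6 -117.8] 38.6 19.8 -1.4 183 137.3
dark bed
[ 647.2 -193.3] 189.4 102.0 88.1 1548 12.9
dark box tops
[ 649.4 -194.2] 90.3 58.2 87.5 877 48.8
```

```bash
python3 -m handwheel '[[0,0,0,-6,0],[0,0,0,-12,0],[0,0,0,-17,0],[0,0,0,-19,0],[0,0,0,-19.3,0],[0,0,0,-19.3,0],[1,0,0,-19.3,0],[1,0,0,-19.3,0]]'; python3 -m handwheel '[[1,0,0,0,0],[1,0,0,0,0],[1,0,0,0,0],[1,0,0,0,0]]'
```

```text
time_s: 31.2
tcp_pos: [0.4593, -0.2507, -0.0301]
eef_rot: [-179.9, 0.0, -101.6]
contact_force: [0.8, -0.3, 0.8]
gripper_width: 0.0733
gripper_force: 0.0
time_s: 31.7
tcp_pos: [0.4584, -0.2505, -0.0308]
eef_rot: [180.0, -0.0, -101.6]
contact_force: [-3.0, 2.1, 5.3]
gripper_width: 0.056
gripper_force: 25.0
```

```bash
python3 -m handwheel '[[1,0,0,6,0],[1,0,0,12,0],[1,0,0,18,0],[1,3,1,22,9.5],[1,8,3,22,9.5],[1,13,4.5,22,9.5],[1,18.95,5.6,22,9.5],[1,18.95,5.6,22,9.5]]'; python3 -m handwheel '[[1,0,0,0,0],[1,0,0,0,0],[1,0,0,-6,0],[1,0,0,-12,0],[1,0,0,-16,0],[1,0,0,-17.1,0],[1,0,0,-17.1,0],[1,0,0,-17.1,0]]'
```

```text
time_s: 32.7
tcp_pos: [0.6506, -0.1932, 0.1857]
eef_rot: [179.8, 0.0, -92.0]
contact_force: [-0.6, 0.7, -1.9]
gripper_width: 0.0563
gripper_force: 25.0
time_s: 33.7
tcp_pos: [0.6491, -0.1949, 0.0199]
eef_rot: [-179.8, -0.0, -92.1]
contact_force: [-0.1, -0.2, -2.4]
gripper_width: 0.0561
gripper_force: 25.0
```

```bash
python3 -m handwheel '[[1,0,0,-0.1,0],[0.5,0,0,-0.1,0],[0,0,0,-0.1,0],[0,0,0,-0.1,0],[0,0,0,-0.1,0],[0,0,0,6,0],[0,0,0,12,0],[0,0,0,17,0]]';  python3 -m handwheel '[[0,-6,-6,4,-9],[0,-16.1,-21,7,-25.5],[0,-16.1,-21,7,-25.5],[0,-16.1,-21,7,-25.5],[0,-16.1,-21,7,-25.5],[0,-16.1,-21,7,-25.5],[0,-16.1,-21,7,-25.5],[0,-16.1,-21,7,-25.5]]'; python3 car.py scene s10
cat > bar.py <<'E'
from h import *
import sys
cam=sys.argv[1]; ys=float(sys.argv[2]); save_n=sys.argv[3]
s=get_state(); print(np.round(s['tcp_pos'],4),np.round(s['eef_rot'],1),np.round(s['joints'][5]))
img,P=cloud(cam); save(save_n,img)
b=(.36,.62,ys-.15,ys+.15)
print('grip',*[o for o in rects(P,.04,.06,b,10)])
print('parts',*[o for o in rects(P,.004,.014,b,40)],sep='\n')
E
python3 bar.py wrist -0.4 w10
```

```text
time_s: 34.7
tcp_pos: [0.6484, -0.1947, 0.1907]
eef_rot: [-179.9, -0.0, -92.1]
contact_force: [1.7, -0.8, 1.0]
gripper_width: 0.0875
gripper_force: 0.0
time_s: 35.7
tcp_pos: [0.4876, -0.4036, 0.2575]
eef_rot: [180.0, 0.0, -117.5]
contact_force: [-0.1, -0.1, 0.6]
gripper_width: 0.0873
gripper_force: 0.0
[ 0.4876 -0.4036  0.2575] [ 180.     0.  -117.5] 0.0873
pale posts
[631.  107.4] 39.1 21.0 5.9 207 135.4
[647.8 185.4] 89.6 57.2 -82.3 550 121.2
[663.7 262. ] 38.2 21.8 6.3 215 134.2
pale bed
[648.8 184.6] 190.3 100.4 -84.2 1069 12.7
pale box tops
[669.7 176.1] 102.1 46.5 65.4 109 83.9
[647.5 185.5] 91.0 58.4 -82.7 865 120.6
dark posts
[ 669.8 -269. ] 40.1 20.6 -0.2 230 135.3
[ 624.5 -117.8] 38.8 19.8 -1.2 187 136.5
dark bed
[ 647.3 -193. ] 189.2 101.7 87.8 1434 12.8
dark box tops
[ 648.5 -193.8] 90.1 58.5 87.6 932 84.8
[ 0.4877 -0.4037  0.2575] [ 180.     0.  -117.5] -6.0
grip (array([ 608. , -491.5]), 53.9, 23.8, 89.7, 377, np.float64(48.3)) (array([ 524.8, -435.5]), 17.7, 17.2, -29.0, 209, np.float64(48.4))
parts
(array([ 573.9, -435.2]), 94.3, 14.3, -27.2, 548, np.float64(8.8))
(array([ 478. , -432.6]), 93.4, 20.3, -27.2, 596, np.float64(9.0))
(array([ 608.7, -258.7]), 22.5, 17.2, 0.7, 107, np.float64(12.7))
```

View pics/w10.png

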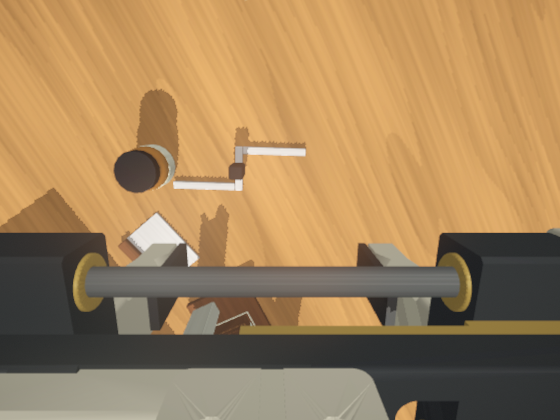

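The wrist view shows that bar_s has been knocked aside. Its grip is now at (237,170), with one leg tip near the gum jar at (143,170). I'll grip across the other way, so the gripper body stays clear of the jar.

```bash
python3 -m handwheel '[[0,3.7,-3.2,0,90],[0,3.7,-3.2,0,90],[0,3.7,-3.2,0,90],[0,3.7,-3.2,0,90],[0,3.7,-3.2,0,90],[0,3.7,-3.2,0,90],[0,3.7,-3.2,0,90],[0,3.7,-3.2,0,90]]'; python3 -m handwheel '[[0,0,0,-3,4.7],[0,0,0,-6,4.7],[0,0,0,-6,4.7],[0,0,0,-6,4.7]]'; python3 bar.py wrist -0.42 w11; python3 bar.py scene -0.42 s11
```

```text
time_s: 36.8
tcp_pos: [0.5246, -0.4359, 0.2576]
eef_rot: [180.0, 0.0, -31.2]
contact_force: [0.1, 0.4, 0.2]
gripper_width: 0.0874
gripper_force: 0.0
time_s: 37.3
tcp_pos: [0.5248, -0.4368, 0.1991]
eef_rot: [180.0, -0.1, -26.9]
contact_force: [0.1, 0.2, 0.4]
gripper_width: 0.0881
gripper_force: 0.0
[ 0.5248 -0.4368  0.1991] [ 1.80e+02 -1.00e-01 -2.69e+01] 87.0
grip (array([ 606.1, -488.3]), 52.0, 20.0, 80.4, 227, np.float64(47.9)) (array([ 524.3, -435.1]), 18.4, 17.6, -28.7, 273, np.float64(48.6))
parts
(array([ 571.4, -437.5]), 94.5, 20.5, -27.5, 790, np.float64(8.9))
(array([ 476.7, -433.8]), 95.6, 19.3, -25.7, 688, np.float64(8.9))
(array([ 607.8, -279. ]), 24.0, 18.1, -1.0, 341, np.float64(12.5))
[ 0.525  -0.4369  0.1996] [ 1.80e+02 -1.00e-01 -2.69e+01] 87.0
grip (array([ 608.6, -469.6]), 22.1, 6.1, 18.6, 24, np.float64(48.0)) (array([ 523.4, -434.7]), 19.7, 17.7, 64.3, 60, np.float64(47.6))
parts
(array([ 571.6, -433.9]), 96.5, 24.7, -22.0, 200, np.float64(8.5))
(array([ 461.1, -426.5]), 72.0, 14.4, -30.3, 108, np.float64(8.8))
```

View pics/w11.png

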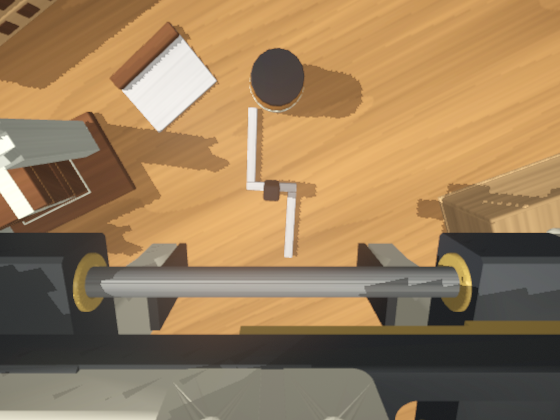

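The wrist view shows bar_s's grip at (271,190), with the legs nearly vertical in the image. The jar at (277,77) is clear of the body. I'll fit the bar's outline to get its yaw.

```bash
cat >> h.py <<'E'
from scipy.optimize import minimize
def fitbar(P,kind,c0,yaw0,z0=0.,rad=105):
    """kind 's' or 'z'; fit (x,y mm, yaw deg) to points of bar top (z0 = underside m)"""
    k=1 if kind=='s' else -1
    X=P[(P[...,2]>z0+.004)&(P[...,2]<z0+.013)]; X=X[:,:2]*1000; X=X[np.linalg.norm(X-c0,axis=1)<rad]
    rc=[(0,0,30,5),(25*k,-45,5,45),(-25*k,45,5,45)]
    def f(q):
        a=np.radians(q[2]); d=X-q[:2]; u=d@[np.cos(a),np.sin(a)]; v=d@[-np.sin(a),np.cos(a)]
        s=np.min([np.hypot(np.maximum(abs(u-x)-w,0),np.maximum(abs(v-y)-h,0))+.15*np.hypot(u-x if w<h else 0,v-y if h<w else 0)  for x,y,w,h in rc],0)
        return np.mean(np.minimum(s,12))
    best=min((minimize(f,[*c0,yaw0+d],method='Nelder-Mead',options=dict(initial_simplex=np.array([c0+[yaw0+d],[c0[0]+4,c0[1],yaw0+d],[c0[0],c0[1]+4,yaw0+d],[c0[0],c0[1],yaw0+d+4]]))) for d in (-6,0,6)),key=lambda o:o.fun)
    return np.round(best.x,1),round(best.fun,2),len(X)
E
python3 - <<'E'
from h import *
for c in ('wrist','scene'):
    img,P=cloud(c)
    for k in 'sz': print(c,k,fitbar(P,k,[524,-435],62.))
E
```

```text
wrist s (array([ 524.7, -435.2,   60.6]), np.float64(0.39), 1477)
wrist z (array([ 525.1, -435.8,   29.1]), np.float64(8.14), 1477)
scene s (array([ 524.6, -434.6,   60.7]), np.float64(3.99), 483)
scene z (array([ 601.4, -473.6,   65.7]), np.float64(7.33), 483)
```

```bash
python3 -m handwheel '[[0,0,0.15,-6,-2.5],[0,0,0.15,-12,-2.5],[0,0,0.15,-17,-2.5],[0,0,0.15,-20,-2.5],[0,0,0.15,-22,-2.5],[0,0,0.15,-22.6,-2.5],[0,0,0.15,-22.6,-2.5],[0,0,0.15,-22.6,-2.5]]'; python3 -m handwheel '[[1,0,0,0,0],[1,0,0,0,0],[1,0,0,0,0],[1,0,0,0,0],[1,0,0,0,0],[1,0,0,0,0],[1,0,0,0,0],[1,0,0,0,0]]'; python3 -m handwheel '[[1,0,0,0,0],[1,0,0,0,0],[1,0,0,0,0]]'
```

```text
time_s: 38.5
tcp_pos: [0.5249, -0.4355, -0.0267]
eef_rot: [-180.0, -0.1, -29.4]
contact_force: [-0.0, 0.4, 0.6]
gripper_width: 0.0873
gripper_force: 0.0
time_s: 39.5
tcp_pos: [0.524, -0.4351, -0.0282]
eef_rot: [180.0, 0.0, -29.4]
contact_force: [0.4, -0.7, 0.4]
gripper_width: 0.0183
gripper_force: 25.0
time_s: 39.88
tcp_pos: [0.524, -0.4351, -0.0282]
eef_rot: [180.0, 0.0, -29.4]
contact_force: [0.7, -0.1, -1.0]
gripper_width: 0.018
gripper_force: 25.0
```

```bash
python3 -m handwheel '[[1,0,0,5,0],[1,0,0,10,0],[1,0,0,16,0],[1,0,0,22,0],[1,3,6,22,-10],[1,6,12,22,-20],[1,9,18,22,-30],[1,12.4,24.1,22,-40]]' 40; python3 -m handwheel '[[1,0,0,0,-10],[1,0,0,0,-20],[1,0,0,0,-22.7],[1,0,0,0,-22.7],[1,0,0,0,-22.7],[1,0,0,0,-22.7],[1,0,0,0,-22.7]]'
cat > hold.py <<'E'
from h import *
import sys
k,cx,cy,y0,n=sys.argv[1],float(sys.argv[2]),float(sys.argv[3]),float(sys.argv[4]),sys.argv[5]
for c in ('wrist','scene','side'):
    p,Rm,s=pose(); img,P=cloud(c); save(n+c,img)
    if c=='wrist': print(np.round(p,4),np.round(s['eef_rot'],2))
    z0=float(sys.argv[6]) if len(sys.argv)>6 else p[2]+.0282
    print(c,k,fitbar(P,k,[cx,cy],y0,z0))
    for o in rects(P,.12,.155,(cx/1e3-.08,cx/1e3+.08,cy/1e3-.12,cy/1e3+.12),20): print('  post',*o)
E
python3 hold.py s 648 -193.8 -2 h1
```

```text
time_s: 40.88
tcp_pos: [0.6382, -0.2105, 0.1918]
eef_rot: [180.0, 0.0, -69.8]
contact_force: [1.2, -0.5, -1.1]
gripper_width: 0.0177
gripper_force: 40.0
time_s: 41.75
tcp_pos: [0.6379, -0.2126, 0.1918]
eef_rot: [-180.0, 0.0, -92.1]
contact_force: [0.3, 0.3, -2.0]
gripper_width: 0.0179
gripper_force: 40.0
[ 0.6379 -0.2126  0.1918] [-180.      0.    -92.13]
wrist s (array([ 639.1, -221.7,   -2. ]), np.float64(0.39), 3204)
  post [ 686.7 -270.1] 20.0 8.1 89.0 311 148.4
  post [ 660.7 -269.4] 20.0 15.0 86.9 561 147.1
  post [ 634.7 -117.7] 25.0 15.9 -18.7 236 136.1
scene s (array([ 638.5, -207.7,   -2.1]), np.float64(0.46), 204)
  post [ 670.1 -269. ] 38.9 20.1 -1.2 232 135.2
  post [ 625.2 -117.8] 37.9 19.8 -1.3 182 138.2
side s (array([ 637.5, -213.7,   -1.2]), np.float64(0.61), 148)
  post [ 669.9 -270.5] 40.8 22.5 1.0 102 136.8
  post [ 624.8 -118.1] 39.4 26.4 2.0 102 136.7
```

View pics/h1wrist.png

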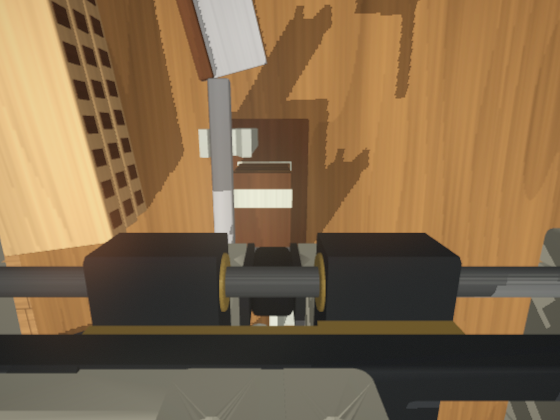

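The wrist view shows bar_s held upright with its leg at (222,150), over the post at (228,142). The tool stopped short, about 10 mm in x and 19 mm in y.

```bash
python3 -m handwheel '[[1,0.98,1.9,0,0],[1,0.98,1.9,-2,0],[1,0.98,1.9,-4,0],[1,0.98,1.9,-5.5,0],[1,0.98,1.9,-6,0],[1,0.98,1.9,-6,0],[1,0.98,1.9,-6,0]]'; python3 hold.py s 648 -193.8 -2 h2
```

```text
time_s: 42.78
tcp_pos: [0.6483, -0.1936, 0.1328]
eef_rot: [-179.9, -0.0, -92.1]
contact_force: [-0.8, -0.0, -1.9]
gripper_width: 0.0177
gripper_force: 40.0
[ 0.6483 -0.1936  0.1328] [-1.7992e+02 -1.0000e-02 -9.2140e+01]
wrist s (array([ 649.5, -202.6,   -2.1]), np.float64(0.39), 3434)
  post [ 686.3 -270.2] 19.9 9.1 87.6 681 148.1
  post [ 661.9 -269.4] 20.1 18.0 87.4 1158 146.0
  post [ 641.8 -127.8] 8.9 4.5 30.8 102 125.9
scene s (array([ 648.5, -192.4,   -2.2]), np.float64(0.46), 207)
  post [ 675.1 -269.3] 27.9 20.1 -0.5 135 133.5
  post [ 629.9 -117.9] 27.8 19.8 -1.3 125 133.3
side s (array([ 647.2, -195.6,   -1.1]), np.float64(0.66), 130)
  post [ 669.5 -270. ] 39.5 20.6 -3.1 92 134.9
  post [ 622.1 -118.3] 39.3 22.7 2.2 90 135.4
```

```bash
python3 -m handwheel '[[1,0,0,-0.6,0],[1,0,0,-1.2,0],[1,0,0,-1.8,0],[1,0,0,-2.3,0],[1,0,0,-2.6,0],[1,0,0,-2.8,0],[1,0,0,-2.8,0],[1,0,0,-2.8,0]]'; python3 hold.py s 648 -193.8 -2 h3
```

```text
time_s: 43.92
tcp_pos: [0.6478, -0.1936, 0.104]
eef_rot: [-180.0, 0.0, -92.1]
contact_force: [-0.3, 0.6, -1.1]
gripper_width: 0.018
gripper_force: 40.0
[ 0.6478 -0.1936  0.104 ] [-179.99    0.    -92.15]
wrist s (array([ 6.481e+02, -2.023e+02, -2.000e-01]), np.float64(1.22), 4162)
  post [ 664.  -238.9] 94.3 46.7 -71.3 6897 141.5
scene s (array([ 646.1, -193.3,   -2.5]), np.float64(2.34), 271)
  post [ 670.5 -269.6] 38.5 27.3 7.7 245 140.9
  post [ 623.8 -130. ] 57.3 38.7 84.9 273 140.6
side s (array([ 646.4, -195.3,    1.1]), np.float64(2.39), 129)
  post [ 646.3 -193.8] 189.1 52.7 -69.4 286 139.4
```

```bash
python3 -m handwheel '[[0.5,0,0,0,0],[0,0,0,0,0],[0,0,0,0,0],[0,0,0,0,0],[0,0,0,0,0],[0,0,0,0,0],[0,0,0,5,0],[0,0,0,10,0]]' 25; python3 -m handwheel '[[0,-6,0,3,10],[0,-12,4,4,20],[0,-15.5,10,4,30],[0,-15.5,16,4,40],[0,-15.5,22,4,50],[0,-15.5,28,4,60],[0,-15.5,34,4,70],[0,-15.5,40,4,80]]';python3 -m handwheel '[[0,0,6,0,10],[0,0,12,0,20],[0,0,16,0,30],[0,0,16,0,32],[0,0,16,0,32],[0,0,16,0,32],[0,0,16,0,32]]'; python3 hold.py s 648 -193.8 -2 h4 .132; python3 bar.py wrist .4 w12;  python3 bar.py scene .4 s12
```

```text
time_s: 45.08
tcp_pos: [0.6473, -0.1936, 0.2046]
eef_rot: [179.9, -0.0, -92.1]
contact_force: [1.3, -0.5, -0.3]
gripper_width: 0.0865
gripper_force: 0.0
time_s: 46.08
tcp_pos: [0.4923, 0.2044, 0.2444]
eef_rot: [-180.0, -0.0, -11.8]
contact_force: [1.7, -0.2, -0.6]
gripper_width: 0.0877
gripper_force: 0.0
time_s: 46.95
tcp_pos: [0.493, 0.3615, 0.2444]
eef_rot: [-180.0, -0.0, 19.8]
contact_force: [-0.3, 0.9, 0.3]
gripper_width: 0.0879
gripper_force: 0.0
[0.493  0.3615 0.2444] [-1.7998e+02 -3.0000e-02  1.9750e+01]
wrist s (array([ 648. , -193.8,   -8. ]), np.float64(nan), 0)
scene s (array([ 647.4, -191.2,   -2.2]), np.float64(1.5), 516)
  post [ 670.4 -233.3] 98.7 37.8 89.8 467 140.5
  post [ 629.9 -142.8] 82.0 39.6 -78.4 340 140.4
side s (array([ 648.7, -193.4,   -4.1]), np.float64(2.75), 209)
  post [ 649.1 -193. ] 189.8 63.6 -67.8 381 139.8
[0.4929 0.3618 0.2442] [-180.    -0.    19.8] 55.0
grip (array([493.2, 402.7]), 18.1, 18.1, 19.4, 231, np.float64(48.7)) (array([607.2, 458.1]), 48.6, 8.9, -70.3, 144, np.float64(50.1)) (array([616. , 495.8]), 11.0, 0.4, 44.8, 20, np.float64(50.8))
parts
(array([605.4, 262.6]), 30.9, 26.7, 5.0, 482, np.float64(12.8))
(array([540.1, 398.7]), 94.6, 19.9, 19.0, 654, np.float64(9.0))
(array([444.3, 409.8]), 95.5, 16.0, 17.2, 569, np.float64(8.9))
(array([607.2, 455.1]), 42.7, 6.5, -65.5, 51, np.float64(9.2))
(array([618.1, 486.1]), 25.0, 3.6, -89.9, 53, np.float64(6.0))
[0.4929 0.3619 0.2441] [-180.    -0.    19.8] 55.0
grip (array([492.4, 402.4]), 18.1, 18.1, 16.2, 46, np.float64(47.4)) (array([608.3, 484.3]), 41.7, 9.2, 66.6, 72, np.float64(50.1))
parts
(array([539.5, 398.3]), 101.4, 23.2, 16.9, 156, np.float64(8.3))
(array([428. , 409.3]), 67.9, 22.8, 21.3, 86, np.float64(7.9))
  return _methods._mean(a, axis=axis, dtype=dtype,
  ret = ret.dtype.type(ret / rcount)
```

View pics/w12.png

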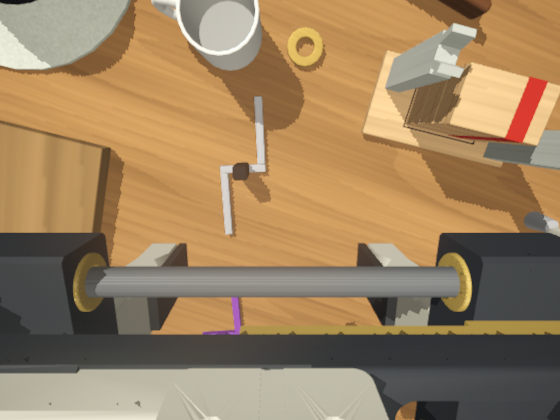

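The wrist view shows the steel bar_z with its grip at (241,171), well short of the mug at (222,30). The purple decoy is at (236,315).

Run:
```python
from h import *
s=get_state(); print(np.round(s['tcp_pos'],4))
img,P=cloud('wrist')
for k in 'sz': print(k,fitbar(P,k,[493,403],110.))
```

```text
[0.4928 0.362  0.244 ]
s (array([491. , 399.6, 146.2]), np.float64(8.22), 1224)
z (array([492.9, 402.8, 112.2]), np.float64(0.42), 1224)
```

```bash
python3 -m handwheel '[[0,0,4.1,0,2.4],[0,0,4.1,-5,2.4],[0,0,4.1,-10,2.4],[0,0,4.1,-15,2.4],[0,0,4.1,-18,2.4],[0,0,4.1,-20,2.4],[0,0,4.1,-20,2.4],[0,0,4.1,-20,2.4]]'; python3 -m handwheel '[[0,0,0,-3,0],[0,0,0,-5,0],[0,0,0,-6.5,0],[0,0,0,-7.1,0],[0,0,0,-7.1,0],[0,0,0,-7.1,0]]'
```

```text
time_s: 48.25
tcp_pos: [0.4933, 0.4038, 0.0448]
eef_rot: [-180.0, -0.1, 22.3]
contact_force: [0.5, -0.4, -0.7]
gripper_width: 0.0877
gripper_force: 0.0
time_s: 49.0
tcp_pos: [0.4931, 0.4038, -0.0263]
eef_rot: [-180.0, -0.1, 22.3]
contact_force: [0.1, 0.8, 0.3]
gripper_width: 0.0874
gripper_force: 0.0
```

```bash
python3 -m handwheel '[[1,0,-0.1,0,0],[1,0,-0.1,0,0],[1,0,-0.1,0,0],[1,0,-0.1,0,0],[1,0,-0.1,0,0],[1,0,-0.1,0,0],[1,0,-0.1,0,0],[1,0,-0.1,0,0]]' 25; python3 -m handwheel '[[1,0,0,0,0],[1,0,0,0,0],[1,0,0,0,0]]' 40; python3 -m handwheel '[[1,0,0,5,0],[1,0,0,10,0],[1,0,0,15,0],[1,0,0,20,0],[1,0,0,22,-5],[1,0,0,22,-15],[1,0,0,22,-25],[1,0,0,22,-25]]'
```

```text
time_s: 50.0
tcp_pos: [0.4927, 0.4023, -0.0272]
eef_rot: [-180.0, -0.0, 22.3]
contact_force: [1.0, 0.3, 0.6]
gripper_width: 0.0178
gripper_force: 25.0
time_s: 50.38
tcp_pos: [0.4927, 0.4023, -0.0272]
eef_rot: [-180.0, -0.0, 22.3]
contact_force: [0.1, 0.4, -0.6]
gripper_width: 0.018
gripper_force: 40.0
time_s: 51.38
tcp_pos: [0.4924, 0.4019, 0.1924]
eef_rot: [180.0, 0.0, -2.7]
contact_force: [0.0, 0.0, -2.1]
gripper_width: 0.0177
gripper_force: 40.0
```

```bash
python3 -m handwheel '[[1,2,-3,0,-10],[1,4,-6,0,-20],[1,7,-10,0,-30],[1,10,-14,0,-40],[1,12,-17,0,-50],[1,14,-20,0,-60],[1,15.6,-21.7,0,-70],[1,15.6,-21.7,0,-80]]'; python3 -m handwheel '[[1,0,0,0,-0.8],[1,0,0,0,-0.8],[1,0,0,0,-0.8],[1,0,0,0,-0.8]]'; python3 hold.py z 648.2 184.6 6.5 h5
```

```text
time_s: 52.38
tcp_pos: [0.6494, 0.1835, 0.192]
eef_rot: [179.9, -0.0, -82.9]
contact_force: [-0.6, 0.5, -2.3]
gripper_width: 0.0177
gripper_force: 40.0
time_s: 52.88
tcp_pos: [0.6486, 0.1856, 0.193]
eef_rot: [-180.0, 0.0, -83.4]
contact_force: [-1.1, -0.4, -3.4]
gripper_width: 0.0182
gripper_force: 40.0
[0.6486 0.1856 0.193 ] [-1.7999e+02  1.0000e-02 -8.3430e+01]
wrist z (array([651.5, 176.4,   6.6]), np.float64(0.38), 3431)
  post [640.2 108.3] 23.3 20.0 6.7 879 136.9
  post [650.6 179.9] 77.3 56.8 -83.3 5441 121.1
scene z (array([649.4, 177.3,   7. ]), np.float64(0.41), 218)
  post [630.4 107.4] 38.9 21.4 5.7 205 135.9
  post [648.5 185.3] 90.5 57.3 -83.6 559 121.3
  post [668.7 262.4] 28.8 21.9 6.3 144 132.5
side z (array([649.7, 181.1,   6.4]), np.float64(0.77), 68)
  post [645.7 160.5] 138.7 65.9 86.6 240 123.7
  post [667.4 260.7] 42.1 25.9 1.4 78 135.2
```

```bash
python3 -m handwheel '[[1,-0.08,-0.05,-2,0],[1,-0.08,-0.05,-4,0],[1,-0.08,-0.05,-5.5,0],[1,-0.08,-0.05,-6,0],[1,-0.08,-0.05,-6,0],[1,-0.08,-0.05,-6,0]]'; python3 -m handwheel '[[1,0,0,-0.6,0],[1,0,0,-1.2,0],[1,0,0,-1.8,0],[1,0,0,-2.3,0],[1,0,0,-2.6,0],[1,0,0,-2.8,0],[1,0,0,-2.8,0],[1,0,0,-2.8,0]]'; python3 hold.py z 648.2 184.6 6.5 h6
```

```text
time_s: 53.78
tcp_pos: [0.6485, 0.185, 0.1337]
eef_rot: [-179.9, 0.0, -83.5]
contact_force: [0.8, 0.2, -1.4]
gripper_width: 0.0179
gripper_force: 40.0
time_s: 54.78
tcp_pos: [0.648, 0.1848, 0.1049]
eef_rot: [-180.0, 0.0, -83.5]
contact_force: [-0.7, -0.4, -2.0]
gripper_width: 0.0177
gripper_force: 40.0
[0.648  0.1848 0.1049] [-1.7999e+02  1.0000e-02 -8.3550e+01]
wrist z (array([651.6, 175.9,   4.8]), np.float64(1.34), 4167)
  post [649.5 140. ] 99.7 63.4 81.2 12830 136.0
scene z (array([650.1, 175.5,   3.7]), np.float64(1.76), 215)
  post [647.1 145.9] 111.1 61.9 80.9 691 131.1
side z (array([646.9, 182.2,  11.1]), np.float64(3.24), 85)
  post [646.1 160.6] 136.7 63.6 88.4 251 136.6
```

View pics/h6wrist.png

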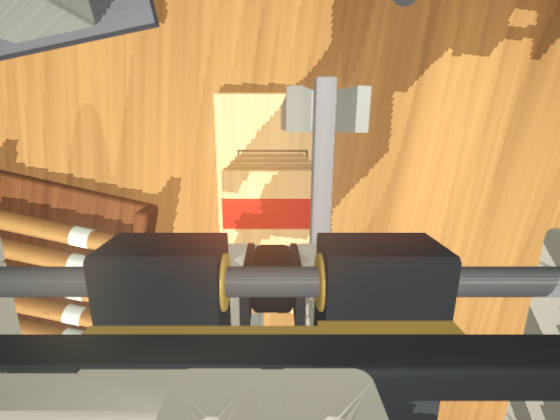

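The bar's leg at (323,160) lies in the notch at (328,108), with no side load. I'll release it, retreat and check both bars.

```bash
python3 -m handwheel '[[0.5,0,0,0,0],[0,0,0,0,0],[0,0,0,0,0],[0,0,0,0,0],[0,0,0,0,0],[0,0,0,0,0],[0,0,0,5,0],[0,0,0,10,0]]' 25; python3 -m handwheel '[[0,-5,0,4,0],[0,-10,-6,4,0],[0,-15,-12,4,0],[0,-15,-18,4,0],[0,-15,-18,4,0],[0,-15,-18,4,0]]'
cat > fin.py <<'E'
from h import *
img,P=cloud('scene'); im2,P2=cloud('side')
for n,A in (('scene',P),('side',P2)):
  for k,c,y in (('z',[648.,184.7],6.5),('s',[647.6,-193.6],-2.)):
    print(n,k,fitbar(A,k,c,y,.132,95))
    b=(c[0]/1e3-.04,c[0]/1e3+.04,c[1]/1e3-.04,c[1]/1e3+.04)
    print('  grip',*rects(A,.166,.2,b,8))
    X=A[(A[...,2]>.136)&(A[...,2]<.146)]*1000; d=X[:,:2]-c; a=np.radians(y); v=d@[-np.sin(a),np.cos(a)]; u=d@[np.cos(a),np.sin(a)]
    kk=-1 if k=='z' else 1
    for s in (-1,1):
      m=(v*s>47)&(v*s<63)&(abs(u+s*kk*25)<9); print('  leg',s,m.sum(),np.round(np.median(X[m],0),1),'u',np.round(np.median(u[m]),1))
      m=(v*s>86)&(v*s<92)&(abs(u+s*kk*25)<9); print('  tip',m.sum(),np.round(np.median(X[m],0),1) if m.any() else '')
save('fin',np.vstack([cv2.resize(img[180:330,150:450],(800,400)),cv2.resize(im2[100:250,220:420],(800,600))[100:300]]))
E
python3 fin.py
```

```text
time_s: 55.92
tcp_pos: [0.6476, 0.1845, 0.2056]
eef_rot: [179.9, -0.0, -83.5]
contact_force: [0.8, -0.4, 0.2]
gripper_width: 0.0865
gripper_force: 0.0
time_s: 56.68
tcp_pos: [0.4975, 0.0034, 0.2455]
eef_rot: [-179.9, 0.0, -83.7]
contact_force: [0.4, 0.5, 0.1]
gripper_width: 0.0877
gripper_force: 0.0
scene z (array([647.2, 183.6,   6.7]), np.float64(1.51), 488)
  grip (array([648.2, 184.5]), 18.2, 18.0, 5.9, 87, np.float64(178.7))
  leg -1 30 [629.2 126.8 139.6] u -25.2
  tip 10 [633.7  93.5 139.8]
  leg 1 33 [667.2 242.8 140.6] u 25.6
  tip 7 [663.4 275.2 140. ]
scene s (array([ 647.3, -191.2,   -2. ]), np.float64(1.45), 511)
  grip (array([ 648.1, -192.4]), 19.0, 17.7, -3.6, 95, np.float64(179.2))
  leg -1 39 [ 672.  -249.9  140.5] u 26.3
  tip 6 [ 670.7 -281.3  140.5]
  leg 1 34 [ 625.8 -137.   140.6] u -23.7
  tip 9 [ 627.5 -104.   141.1]
side z (array([655.8, 182.1,   4.3]), np.float64(4.24), 52)
  grip (array([650.5, 186.5]), 18.2, 17.6, -88.2, 16, np.float64(180.5))
  leg -1 6 [633.4 128.6 139.8] u -20.4
  tip 4 [633.   94.6 141.4]
  leg 1 0 [nan nan nan] u nan
  tip 0 
side s (array([ 649. , -192.8,   -3. ]), np.float64(2.26), 197)
  grip (array([ 647.2, -193.5]), 19.8, 19.7, -86.9, 39, np.float64(178.2))
  leg -1 12 [ 670.2 -247.2  139.2] u 24.6
  tip 4 [ 670.4 -283.   139. ]
  leg 1 13 [ 623.8 -136.1  139.7] u -25.9
  tip 5 [ 628.  -104.9  140.7]
  return _methods._mean(a, axis=axis, dtype=dtype,
  ret = um.true_divide(
  ret = ret.dtype.type(ret / rcount)
```

View pics/fin.png

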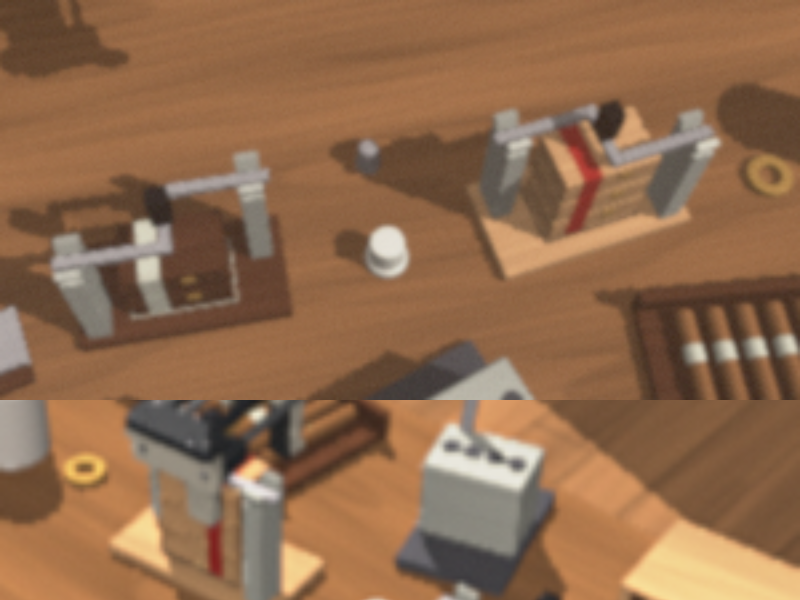

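The final picture shows both bars across their posts: dark grip at (157,203), pale grip at (610,118). Bar tops measure 140 mm, which is fully down in the notches, and the grip tops measure 179 mm, so the grips are upright. I'm handing in.

```bash
python3 -c "
from plant import r
print(r.close_job())"
```

```text
the job is handed in; nothing more can be done
None
```

The job is done and handed in: three pale and two dark boxes are stacked squarely, then each carrier's matching cranked bar was laid fully down in its notches with the grip upright, in about 57 s of robot time.

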